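# Clamp the aluminium block with the ratcheting bench clamp

## Task

Two ratcheting trigger clamps are bolted to the workshop bench; the blue one has a drilled aluminium block lying loose between its jaws, ready for filing. Squeeze the blue clamp's trigger against its handle again and again until the sliding jaw grips the aluminium block firmly, then let go. Close the jaw with the trigger, never by pushing the jaw or its bar, and leave the yellow clamp with the wooden block alone.

Things in the scene. Friction and masses are not known exactly. Their poses are not given: they have to be found in the camera images.
- blue_clamp_grip (a point): Fixed point on the blue clamp, 110 mm above the bench, where to squeeze; x is along the bar to the jaws, z up. Handle: fixed post 30 mm wide, x -13 to +1 mm, top 140 mm. Trigger: red sprung paddle in front, 24 mm wide, top 127 mm, leaning away: front face x +33 mm here (+37 at its top), +12.5 fully squeezed. 12 N moves it, 16 N at most. Fixed jaw face x +80. All else under 80 mm.
- blue_clamp_jaw: Sliding jaw of the blue clamp on a low steel bar, 50 mm wide, top 76 mm above the bench, with a sprung rubber pad. Origin: foot of the pad's face, 30 mm up; axes as blue_clamp_grip; slides along -x, starting 62 to 80 mm from the fixed jaw's face. A full squeeze moves it about 9 mm and it stays. At 50 mm the pad meets the block; each mm further presses 3 N more. Firm: about 48 mm.
- alu_block: Loose drilled aluminium block, 50 mm along its x, 44 mm along y, 40 mm high, about 0.22 kg, origin at the centre of its underside. It lies on the blue clamp's bed, 30 mm above the bench, between fixed jaw and sliding jaw.
- yellow_clamp_jaw: Sliding jaw of the yellow clamp, which is like the blue one and has a wooden block in it; origin and axes as for the blue jaw. To be left alone.
Not all that is in view belongs to the job. Several things have the shape of the alu_block; the one meant has the colours described above.

How it is judged (in metres and radians):
At the end, for the whole second after the job is handed in: Trigger let go, the blue sliding jaw presses on the aluminium block with over 3 N; the block is at rest against the fixed jaw (centre under 112 mm along the bar from the grip point), upright and square to the jaws within 10 degrees; the yellow jaw stayed where it was (5 mm) (contact force between alu_block and blue_clamp_jaw above 3 N and linear speed of alu_block below 0.01 m/s and x of alu_block in the frame of blue_clamp_grip below 0.112 m and angle between alu_block's own z axis and vertical below 0.17 rad and angle between the x axis of alu_block and the x axis of blue_clamp_jaw, either way round below 0.17 rad); the robot touches nothing.
It fails at once if the robot pushes on the blue clamp's sliding jaw or its bar (more than 3 N) (contact force between the arm and blue_clamp_jaw above 3 N).
It fails at once if the robot's fingers push on the blue clamp's sliding jaw or its bar (more than 3 N) (contact force between the fingers and blue_clamp_jaw above 3 N).
It fails at once if the yellow clamp's jaw is moved by more than 5 mm (distance of yellow_clamp_jaw from where it was at the start of the episode above 0.005 m).
It also fails if it takes over 53 s, if anything falls off the work surface, if the arm or the gripper's body presses on something with over 40 N, if the wrist force passes 120 N, or if a joint passes its speed limit or range.

## Robot

A 7-joint arm with a two-finger parallel gripper is mounted at the origin on the work surface. World frame = base frame: x ahead of the robot, y to its left, z up, the work surface at z = 0. Lengths are in mm, angles in rad, forces in N, time in s.
With the tool pointing down it reaches from about 400 to 875 mm from the base axis. Payload 4.4 kg.
Tool frame: the origin (TCP) lies at the very end of the fingers, on their centre line; the grasp point (between the pads) lies 19 mm behind it; z points along the fingers, y is the direction in which the jaws open and shut (so a half turn about z gives the same grasp; the last joint's range is limited). The gripper opens to 85 mm and grips with 20 to 120 N. Pads are 22 mm wide; open, the fingers measure 114 mm over their backs; the gripper's body (76 mm by 85 mm) begins 54 mm behind the grasp point. The pads swing forward as they close: fully open they stand 13 mm farther back than shut.
Start: joints at [-1.304, 0.628, 0.038, 1.517, -0.027, 0.996, -0.02], TCP at [212.324, 614.359, 192.413] pointing down, gripper open.
Joint ranges: [-3.06, 3.06], [-0.37, 2.12], [-1.25, 1.32], [0.18, 2.47], [-1.1, 4.24], [0.23, 1.98], [-2.94, 2.94]. Speed limits (rad/s): [2.57, 2.57, 3.14, 3.14, 3.14, 3.14, 3.14].

## Interface

Orientations are given as [roll, pitch, yaw] about the fixed x, y, z axes, in that order (R = Rz(yaw) Ry(pitch) Rx(roll)).
In Python, from cell import read_state, get_image, calibration, finish_job gives the robot as it stands. The module is installed in compiled form; this text tells all that it offers.
- The arm moves only by the tool apply_moves, never from a script. Its argument "increments" is a list of rows, each an object of numbers: "tx", "ty", "tz": the shift along the world's x, y, z in m; "rx", "ry", "rz": the turn, a rotation vector about the world's x, y, z in units of 5 degrees (1.0 is 5 degrees); "claw": the finger opening in m, from 0 to 0.0854. In form: [{"tx": .., "ty": .., "tz": .., "rx": .., "ry": .., "rz": .., "claw": ..}, ...]. A call has 1 to 12 rows; each row is the pose to reach, as a shift and turn from the pose commanded when the call began; what a row does not reach only later rows make up. A row lasts 1/10 s, in which the tool goes at most 50 mm and 8.59 degrees, less where a joint would pass 70% of its speed; a pose out of reach is approached as far as the arm can. A call with a gripper value outside its range is refused whole. The fingers move at their own pace and stop on an object; the grip force is fixed at half the most. Time passes only in rows, so rows that repeat a pose let the fingers close. It gives the time, the measured TCP pose, the force and the opening at its end, in the units of the state.
- read_state(): the state, without advancing time (a new reading comes with each control period).
- get_image(name): name is "side" or "top"; returns the picture (480x640x3 uint8, red, green, blue); there is no depth.
- calibration(name): a dict with "camera_matrix" (3x3 intrinsics, pixels), "origin" and "attitude" of the camera in the world. Camera axes: x right, y up, looking along -z (the intrinsics and any distortion apply to the point x, -y, -z); pixel columns grow to the right and rows downward; lengths in mm; the calibration is good to about 2 mm. A picture is of the moment at which its call begins. calibration takes no time and is no camera call.
- finish_job(): hands the job in, once; it reports no verdict.
The state is a dict: "clock": time; "qpos": joint angles; "qd": joint speeds; "tau": joint torques, N m; "eef_pos": TCP position; "tool_rot": TCP orientation; "force": force on the tool from outside, world axes, zero at the start; "torque": the same for the moment, N m; "width": finger opening in mm.
Only numpy, scipy, OpenCV 4.12 (cv2) and the standard library are available. Lean on these libraries where they do the work, as an engineer would, in place of code of your own. Each camera call takes 0.05 s, during which the arm holds its last target. There are 200 camera calls.

## Working session

There is one attempt and no reset: what is moved stays moved. The work goes in short steps, Python scripts to look and compute and a tool call to move; the robot and the scene stay as the last step left them, time stands still between calls to the robot, and variables do not carry over. Pictures are saved under pics/ and viewed, about 8 in all and at most 12, crops included, and the job is handed in when it is done.

Besides the shell and the picture viewer there is one more tool, called after "Emit:" as a command line: name --argument value ..., lists and objects as JSON in quotes. apply_moves: Moves the arm, as the interface text tells. Its arguments: {"type":"object","properties":{"increments":{"type":"array"}},"required":["increments"]}

```bash
mkdir -p pics; python3 - <<'E'
from cell import *
import cv2
for n in("side","top"):
    cv2.imwrite(f"pics/{n}0.png",get_image(n)[:,:,::-1]); print(n,calibration(n))
print(read_state())
E
```

```text
side {'camera_matrix': array([[595.92047177,   0.        , 330.85986767],
       [  0.        , 595.92047177, 231.91731385],
       [  0.        ,   0.        ,   1.        ]]), 'origin': array([ 369.99989718, -911.19412709,  688.18703398]), 'attitude': array([ 0.97571201, -0.01080004, -0.24749231])}
top {'camera_matrix': array([[623.48482097,   0.        , 309.20731828],
       [  0.        , 623.48482097, 242.02974092],
       [  0.        ,   0.        ,   1.        ]]), 'origin': array([ 391.09537481,  -62.93899578, 1077.12627819]), 'attitude': array([ 2.40470597e-01, -9.48149166e-04, -1.52091531e+00])}
{'clock': 0.1, 'qpos': array([-1.30378081,  0.629246  ,  0.03841343,  1.51827212, -0.02696691,
        0.99631187, -0.01999386]), 'qd': array([-0.0011731 , -0.00388737,  0.00159156, -0.00218679,  0.00095244,
        0.00162796, -0.00069268]), 'tau': array([ 3.18575861e-03, -5.64540267e+01,  1.23038460e+00, -1.93978643e+01,
        1.12113700e-02,  5.38243738e-03, -9.31308108e-06]), 'eef_pos': array([212.115649  , 613.74605494, 191.5841776 ]), 'tool_rot': array([-3.13987265e+00,  2.64897480e-05,  2.80882655e+00]), 'force': array([ 0.32839174,  0.69714763, -0.11435391]), 'torque': array([ 0.01440271, -0.04173948, -0.06732331]), 'width': 85.64385269743525}
```

View pics/side0.png

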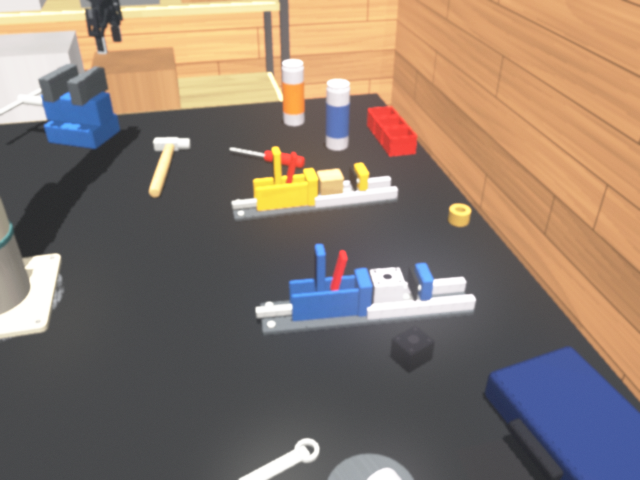

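View pics/top0.png

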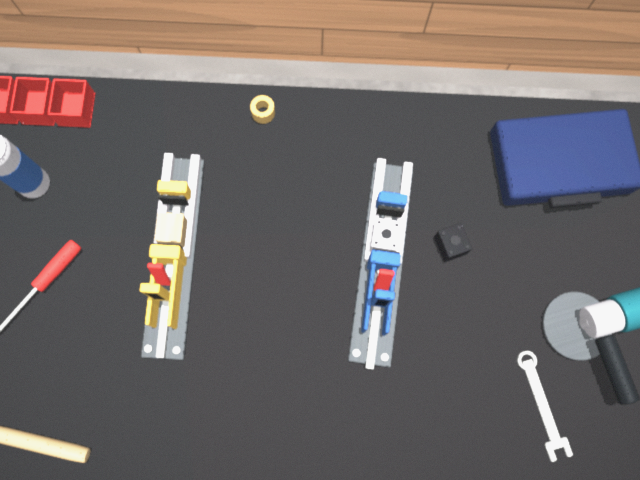

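Candidates for the block: the silver block in the blue clamp (top 386,234; side 388,283), the dark block (top 454,241) and the wooden block in the yellow clamp (top 170,229). The silver one matches the description. Next is a close crop of the blue clamp.

```bash
cat > h.py <<'E'
import numpy as np, cv2
from scipy.spatial.transform import Rotation as R
from cell import *
def cam(n):
    c=calibration(n); return c["camera_matrix"],c["origin"],R.from_euler("xyz",c["attitude"]).as_matrix()
def proj(n,p):
    K,o,A=cam(n); q=(np.atleast_2d(p)-o)@A; q=q*[1,-1,-1]; q=q@K.T; return q[:,:2]/q[:,2:]
def ray(n,uv,z):
    K,o,A=cam(n); d=np.linalg.inv(K)@[*uv,1]; d=A@(d*[1,-1,-1]); return o+d*(z-o[2])/d[2]
def tri(a,b):
    M=[];v=[]
    for n,uv in(("side",a),("top",b)):
        K,o,A=cam(n); d=np.linalg.inv(K)@[*uv,1]; d=A@(d*[1,-1,-1]); d/=np.linalg.norm(d)
        P=np.eye(3)-np.outer(d,d); M.append(P); v.append(P@o)
    s=np.linalg.lstsq(np.vstack(M),np.hstack(v),rcond=None); return s[0],s[1]
E
python3 - <<'E'
from h import *
a=cv2.imread("pics/side0.png")[230:330,250:480]; b=cv2.imread("pics/top0.png")[150:375,330:480]
a=cv2.resize(a,None,fx=2.4,fy=2.4,interpolation=cv2.INTER_CUBIC)
a=cv2.resize(cv2.imread("pics/side0.png")[235:335,290:440],None,fx=3,fy=3,interpolation=cv2.INTER_CUBIC)
b=cv2.resize(cv2.imread("pics/top0.png")[180:320,340:430],None,fx=4,fy=4,interpolation=cv2.INTER_CUBIC)
o=np.zeros((560,450+360,3),np.uint8); o[:300,:450]=a; o[:,450:]=b
cv2.imwrite("pics/c.png",o[:,:800])
print("base?",proj("side",[[0,0,0],[212,614,192]]),proj("top",[500,0,0]))
# line of base plate: two bolts
p=ray("top",(357,353),20);q=ray("top",(385,357),20);print(p,q)
E
```

```text
base? [[ -7.24097642 300.89214688]
 [114.75574795  69.03722923]] [[275.23432701 327.94902175]]
[ 463.15205628 -140.3953564    20.        ] [ 458.89741281 -187.32040673   20.        ]
```

View pics/c.png

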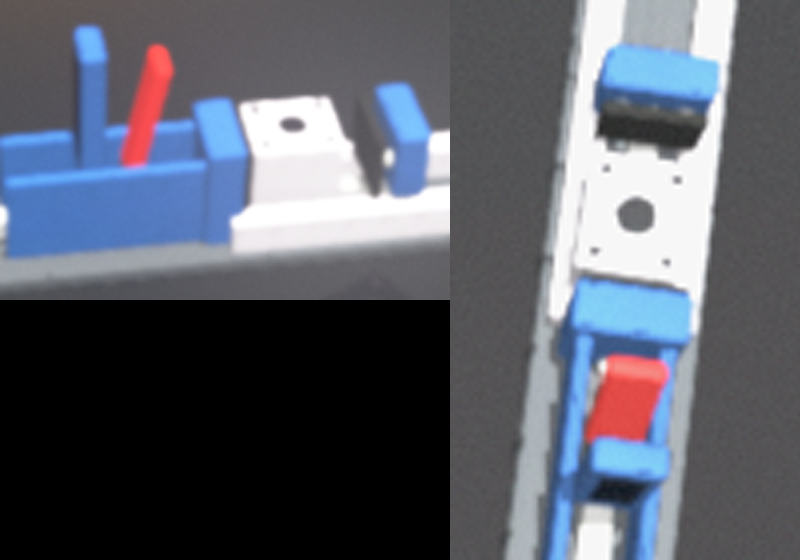

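The crop confirms the silver drilled block in the blue jaws. The handle top centre is at about top (384.8,295) and side (320,246.7), and the jaw tops are at top crop (630,312) and (658,77).

```bash
python3 - <<'E'
from h import *
t=lambda x,y:(340+(x-450)/4,180+y/4)
H=ray("top",t(629,459),140);print("handle top",H,"tri",tri((320,246.7),t(629,459)), "side check",proj("side",H))
J=ray("top",t(659,77),76);F=ray("top",t(631,312),76);d=J-F;print(J,F,"yaw",np.degrees(np.arctan2(d[1],d[0])),np.linalg.norm(d))
l=[ray("top",t(584,0),30),ray("top",t(553,318),30)];d=l[0]-l[1];print("rail yaw",np.degrees(np.arctan2(d[1],d[0])))
l=[ray("top",t(735,0),30),ray("top",t(713,200),30)];d=l[0]-l[1];print("rail yaw",np.degrees(np.arctan2(d[1],d[0])))
l=[ray("top",t(592,440),140),ray("top",t(668,444),140)];d=l[0]-l[1];print("handle y yaw",np.degrees(np.arctan2(d[1],d[0]))-90,np.linalg.norm(d))
# jaw faces
print("slide pad face top",ray("top",t(645,140),72),"fixed face top edge",ray("top",t(633,285),76))
print("trig top",ray("top",t(636,362),127), tri((290+160/3,235+50/3),t(636,366)))
E
```

```text
handle top [ 544.18329492 -170.8753484   140.        ] tri (array([ 544.53264284, -170.47784148,  144.65345744]), array([2.42568014])) side check [[319.1554183 249.4304839]]
[ 717.31065161 -187.43757008   76.        ] [ 615.60297307 -177.78597483   76.        ] yaw -5.420875368569301 102.16459838966259
rail yaw -3.811655104250017
rail yaw -5.292704316507073
handle y yaw -0.18141293142380732 28.856798650982622
slide pad face top [ 690.63397952 -182.57191946   72.        ] fixed face top edge [ 627.02516581 -178.37158238   76.        ]
trig top [ 584.41068634 -174.28675013  127.        ] (array([ 582.4673433 , -173.89304797,  131.23886244]), array([0.47216555]))
```

Grip point is about (548.5,-171), clamp yaw about -5.3°. The checks agree: fixed face 627 against 628, trigger top 584 against 586. Now I'll go above it.

Emit:
apply_moves --increments '[{"tx":0.03,"ty":-0.033,"tz":0.02,"rz":-1.5},{"tx":0.06,"ty":-0.066,"tz":0.04,"rz":-3},{"tx":0.09,"ty":-0.099,"tz":0.05,"rz":-4},{"tx":0.12,"ty":-0.132,"tz":0.05,"rz":-5},{"tx":0.15,"ty":-0.165,"tz":0.05,"rz":-6},{"tx":0.18,"ty":-0.198,"tz":0.05,"rz":-7},{"tx":0.21,"ty":-0.231,"tz":0.05,"rz":-8},{"tx":0.24,"ty":-0.264,"tz":0.05,"rz":-9},{"tx":0.25,"ty":-0.31,"tz":0.05,"rz":-10},{"tx":0.26,"ty":-0.355,"tz":0.05,"rz":-11},{"tx":0.27,"ty":-0.4,"tz":0.05,"rz":-12},{"tx":0.28,"ty":-0.445,"tz":0.05,"rz":-13}]'

```text
$.increments[0]: bad value
```

Emit:
apply_moves --increments '[{"tx":0.03,"ty":-0.033,"tz":0.02,"rx":0,"ry":0,"rz":-1.5,"claw":0.085},{"tx":0.06,"ty":-0.066,"tz":0.04,"rx":0,"ry":0,"rz":-3,"claw":0.085},{"tx":0.09,"ty":-0.099,"tz":0.05,"rx":0,"ry":0,"rz":-4,"claw":0.085},{"tx":0.12,"ty":-0.132,"tz":0.05,"rx":0,"ry":0,"rz":-5,"claw":0.085},{"tx":0.15,"ty":-0.165,"tz":0.05,"rx":0,"ry":0,"rz":-6,"claw":0.085},{"tx":0.18,"ty":-0.198,"tz":0.05,"rx":0,"ry":0,"rz":-7,"claw":0.085},{"tx":0.21,"ty":-0.231,"tz":0.05,"rx":0,"ry":0,"rz":-8,"claw":0.085},{"tx":0.24,"ty":-0.264,"tz":0.05,"rx":0,"ry":0,"rz":-9,"claw":0.085},{"tx":0.25,"ty":-0.31,"tz":0.05,"rx":0,"ry":0,"rz":-10,"claw":0.085},{"tx":0.26,"ty":-0.355,"tz":0.05,"rx":0,"ry":0,"rz":-11,"claw":0.085},{"tx":0.27,"ty":-0.4,"tz":0.05,"rx":0,"ry":0,"rz":-12,"claw":0.085},{"tx":0.28,"ty":-0.445,"tz":0.05,"rx":0,"ry":0,"rz":-13,"claw":0.085}]'

```text
clock: 1.3
eef_pos: [492.2, 167.5, 242.2]
tool_rot: [-3.141, 0.0, 1.671]
force: [0.6, -0.3, 0.5]
width: 85.4
```

Emit:
apply_moves --increments '[{"tx":0.01,"ty":-0.045,"tz":0,"rx":0,"ry":0,"rz":-0.5,"claw":0.085},{"tx":0.018,"ty":-0.09,"tz":0,"rx":0,"ry":0,"rz":-1,"claw":0.085},{"tx":0.026,"ty":-0.135,"tz":0,"rx":0,"ry":0,"rz":-1.5,"claw":0.085},{"tx":0.034,"ty":-0.18,"tz":0,"rx":0,"ry":0,"rz":-2,"claw":0.085},{"tx":0.042,"ty":-0.225,"tz":0,"rx":0,"ry":0,"rz":-2.24,"claw":0.085},{"tx":0.05,"ty":-0.27,"tz":0,"rx":0,"ry":0,"rz":-2.24,"claw":0.085},{"tx":0.056,"ty":-0.315,"tz":0,"rx":0,"ry":0,"rz":-2.24,"claw":0.085},{"tx":0.06,"ty":-0.341,"tz":0,"rx":0,"ry":0,"rz":-2.24,"claw":0.085},{"tx":0.06,"ty":-0.341,"tz":-0.03,"rx":0,"ry":0,"rz":-2.24,"claw":0.085},{"tx":0.06,"ty":-0.341,"tz":-0.06,"rx":0,"ry":0,"rz":-2.24,"claw":0.085},{"tx":0.06,"ty":-0.341,"tz":-0.08,"rx":0,"ry":0,"rz":-2.24,"claw":0.085},{"tx":0.06,"ty":-0.341,"tz":-0.08,"rx":0,"ry":0,"rz":-2.24,"claw":0.085}]'

```text
clock: 2.5
eef_pos: [549.8, -170.6, 159.4]
tool_rot: [-3.135, -0.001, 1.479]
force: [-1.1, 0.6, -0.0]
width: 84.7
```

```bash
cat > look.py <<'E'
from h import *
import sys
k=sys.argv[1]
a=get_image("side")[:,:,::-1];b=get_image("top")[:,:,::-1]
a=cv2.resize(a[170:330,280:450],None,fx=3,fy=3,interpolation=cv2.INTER_CUBIC)
b=cv2.resize(b[180:330,340:430],None,fx=3.2,fy=3.2,interpolation=cv2.INTER_CUBIC)
o=np.zeros((480,510+288,3),np.uint8); o[:480,:510]=a; o[:480,510:]=b
cv2.imwrite(f"pics/{k}.png",o)
s=read_state();print(s["clock"],s["eef_pos"],s["tool_rot"],s["force"],s["width"])
E
python3 look.py l1
```

```text
2.6 [ 552.33654444 -171.7353446   162.51499639] [-3.14112055e+00  1.10318414e-04  1.47881572e+00] [ 0.64200225 -1.17691848  0.51210038] 84.95082204002294
```

View pics/l1.png

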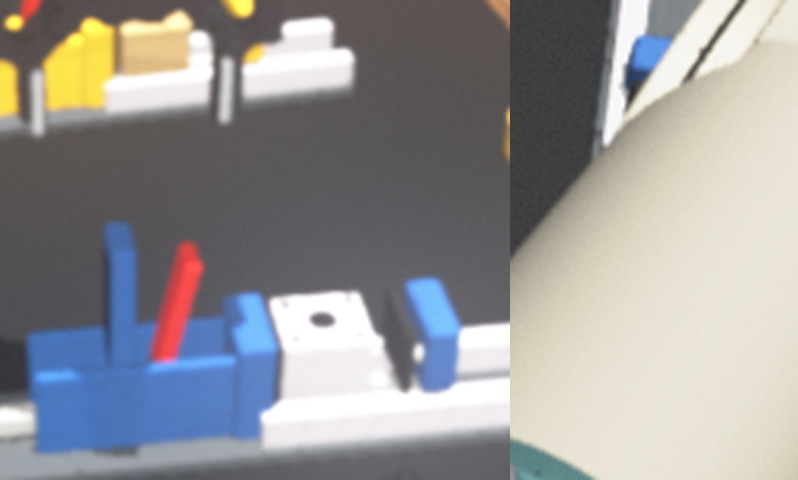

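```bash
python3 - <<'E'
from h import *
for z in(162.5,175.5):
    for s in(-48,0,48): 
        p=proj("side",[552.3+s*.996,-171.7-s*.09,z])[0];print(z,s,p,(p-[280,170])*3)
p=proj("side",[544.2,-170.9,140])[0];print((p-[280,170])*3)
E
```

```text
162.5 -48 [293.57056289 239.76669196] [ 40.71168867 209.30007589]
162.5 0 [324.36312284 237.26845538] [133.08936853 201.80536613]
162.5 48 [354.72497874 234.80516232] [224.17493621 194.41548696]
175.5 -48 [293.36424729 232.79200904] [ 40.09274188 188.37602712]
175.5 0 [324.40268853 230.3234545 ] [133.2080656  180.97036351]
175.5 48 [355.00356477 227.88970046] [225.01069431 173.66910137]
[117.50807064 238.31393163]
```

```bash
python3 - <<'E'
from h import *
a=get_image("side")[:,:,::-1];s=cv2.imread("pics/side0.png")
d=cv2.absdiff(a,s).max(2)
o=np.hstack([cv2.resize(np.clip(a.astype(float)[130:260,260:390]*2,0,255).astype(np.uint8),None,fx=3,fy=3),cv2.cvtColor(cv2.resize(np.clip(d.astype(float)[130:260,260:390]*6,0,255).astype(np.uint8),None,fx=3,fy=3),8)])
cv2.imwrite("pics/d.png",o)
E
```

```text
(no output)
```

View pics/d.png

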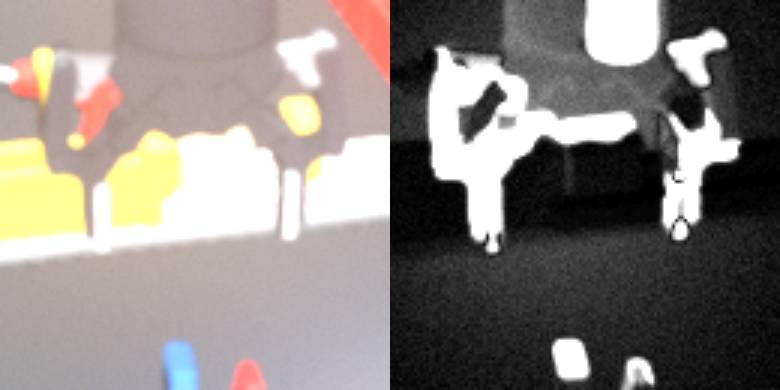

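The tips show at side rows ~213, about 18 px above where the reported TCP puts them, which would be ~35 mm too high (or displaced in y). I'll lower part way and compare.

Emit:
apply_moves --increments '[{"tx":0,"ty":0,"tz":-0.02,"rx":0,"ry":0,"rz":0,"claw":0.085},{"tx":0,"ty":0,"tz":-0.035,"rx":0,"ry":0,"rz":0,"claw":0.085},{"tx":0,"ty":0,"tz":-0.035,"rx":0,"ry":0,"rz":0,"claw":0.085},{"tx":0,"ty":0,"tz":-0.035,"rx":0,"ry":0,"rz":0,"claw":0.085}]'

```text
clock: 3.05
eef_pos: [553.1, -171.9, 128.7]
tool_rot: [3.14, 0.0, 1.479]
force: [-0.7, 0.1, 1.4]
width: 85.2
```

```bash
python3 look.py l2; python3 - <<'E'
from h import *
for p in([196,569,205],[228,659,205],[196,569,240],[228,659,240],[504.5,-167,140.5],[600,-176,140.5]): print(p,proj("side",p)[0])
E
```

```text
3.15 [ 553.38074624 -172.04960932  128.86692111] [3.13901636e+00 4.72822290e-04 1.47893575e+00] [-0.86788471 -0.40248729 -0.21022054] 84.77561691886439
[196, 569, 205] [105.83023586  70.33266991]
[228, 659, 205] [121.22345326  57.67099385]
[196, 569, 240] [102.8400305  55.7435708]
[228, 659, 240] [118.59653887  43.69089422]
[504.5, -167, 140.5] [293.86991104 251.18161072]
[600, -176, 140.5] [354.19430796 246.26705706]
```

View pics/l2.png

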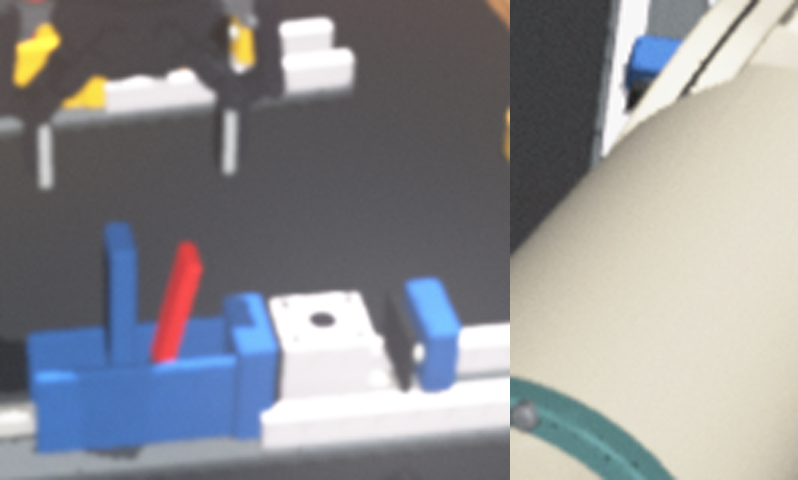

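Same offset again. The lowered picture shows tips at (45,187)/(230,173) crop, handle top at (118,235): the real tips are ~34 mm above the handle top, while x agrees. I'll go down by the picture, watching force.

Emit:
apply_moves --increments '[{"tx":0,"ty":0,"tz":-0.015,"rx":0,"ry":0,"rz":0,"claw":0.085},{"tx":0,"ty":0,"tz":-0.03,"rx":0,"ry":0,"rz":0,"claw":0.085},{"tx":0,"ty":0,"tz":-0.04,"rx":0,"ry":0,"rz":0,"claw":0.085},{"tx":0,"ty":0,"tz":-0.04,"rx":0,"ry":0,"rz":0,"claw":0.085}]'

```text
clock: 3.55
eef_pos: [551.8, -171.4, 86.8]
tool_rot: [-3.14, -0.0, 1.479]
force: [-0.1, 0.6, 0.4]
width: 84.7
```

Emit:
apply_moves --increments '[{"tx":0,"ty":0,"tz":-0.008,"rx":0,"ry":0,"rz":0,"claw":0.085},{"tx":0,"ty":0,"tz":-0.016,"rx":0,"ry":0,"rz":0,"claw":0.085},{"tx":0,"ty":0,"tz":-0.016,"rx":0,"ry":0,"rz":0,"claw":0.085}]'

```text
clock: 3.85
eef_pos: [551.7, -171.3, 70.5]
tool_rot: [-3.14, -0.0, 1.479]
force: [-1.3, -0.2, 0.1]
width: 85.0
```

```bash
python3 look.py l3
```

```text
3.95 [ 552.25693666 -171.70179092   71.30607881] [-3.14132983e+00 -2.44144672e-05  1.47875962e+00] [ 0.77912428  0.441558   -0.24905251] 85.0636110482687
```

View pics/l3.png

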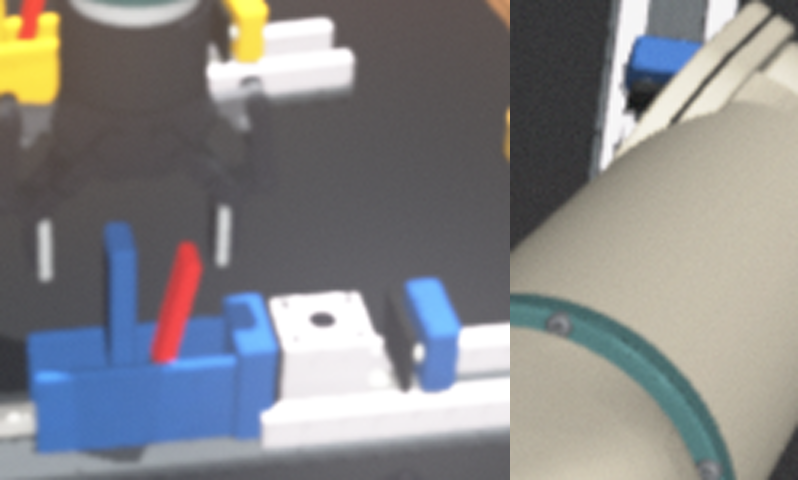

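Emit:
apply_moves --increments '[{"tx":0,"ty":0,"tz":-0.012,"rx":0,"ry":0,"rz":0,"claw":0.085},{"tx":0,"ty":0,"tz":-0.012,"rx":0,"ry":0,"rz":0,"claw":0.06},{"tx":0,"ty":0,"tz":-0.012,"rx":0,"ry":0,"rz":0,"claw":0.045},{"tx":0,"ty":0,"tz":-0.012,"rx":0,"ry":0,"rz":0,"claw":0.045},{"tx":0,"ty":0,"tz":-0.012,"rx":0,"ry":0,"rz":0,"claw":0.045}]'

```text
clock: 4.45
eef_pos: [562.0, -173.0, 63.0]
tool_rot: [3.124, 0.003, 1.48]
force: [12.0, 0.4, 8.4]
width: 45.3
```

```bash
python3 look.py l4
```

```text
4.55 [ 561.96264872 -173.006173     62.98725519] [3.12368302e+00 2.79311373e-03 1.48011974e+00] [10.33171893  0.78107938  8.37937034] 45.102721424308456
```

View pics/l4.png

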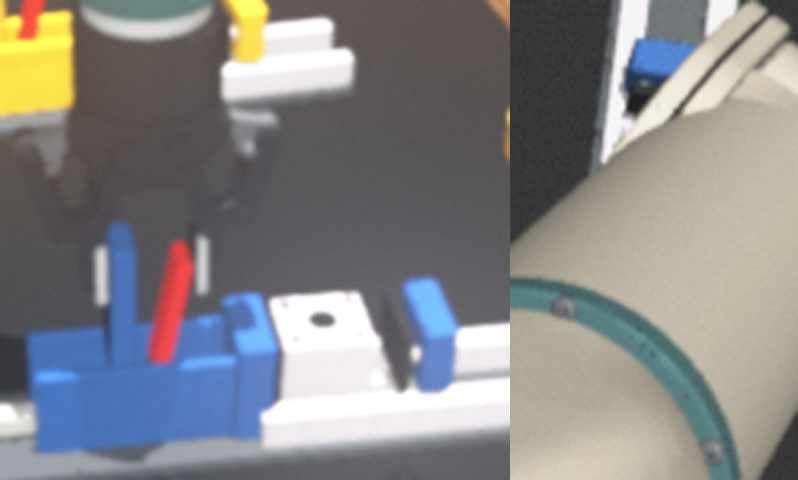

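The trigger contact confirms y and height: tips at about z 95 and the handle finger flush on the handle's back. One full squeeze next.

Emit:
apply_moves --increments '[{"tx":0,"ty":0,"tz":0,"rx":0,"ry":0,"rz":0,"claw":0.035},{"tx":0,"ty":0,"tz":0,"rx":0,"ry":0,"rz":0,"claw":0.025},{"tx":0,"ty":0,"tz":0,"rx":0,"ry":0,"rz":0,"claw":0.024},{"tx":0,"ty":0,"tz":0,"rx":0,"ry":0,"rz":0,"claw":0.024},{"tx":0,"ty":0,"tz":0,"rx":0,"ry":0,"rz":0,"claw":0.024},{"tx":0,"ty":0,"tz":0,"rx":0,"ry":0,"rz":0,"claw":0.024}]'

```text
clock: 5.15
eef_pos: [551.3, -172.0, 62.5]
tool_rot: [-3.141, -0.001, 1.478]
force: [-9.0, 2.6, 26.9]
width: 24.3
```

```bash
python3 look.py l5
```

```text
5.25 [ 551.34408377 -172.00511193   62.53520353] [-3.14143649e+00 -1.22971789e-03  1.47756630e+00] [-9.28193691  2.80195842 27.51274527] 24.788312112760337
```

View pics/l5.png

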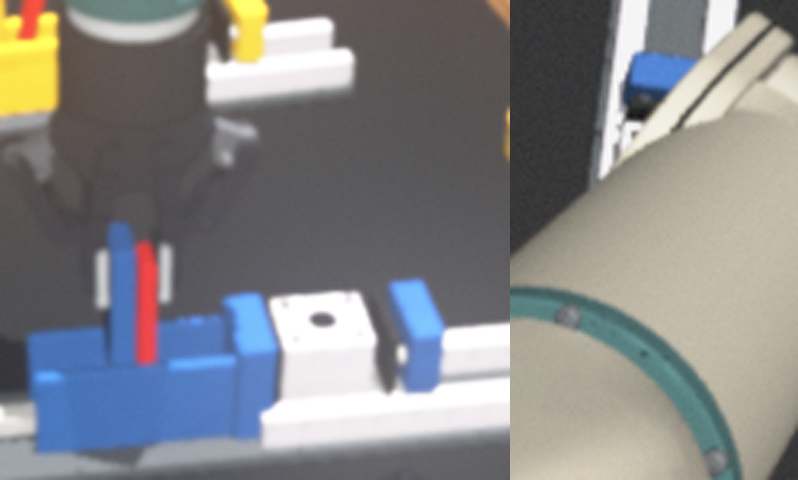

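A full squeeze works: the jaw advanced about 9 mm. The 27 N upward force suggests the palm is on the handle's top, so I'll raise 10 mm while releasing, then squeeze again.

Emit:
apply_moves --increments '[{"tx":0,"ty":0,"tz":0.002,"rx":0,"ry":0,"rz":0,"claw":0.04},{"tx":0,"ty":0,"tz":0.006,"rx":0,"ry":0,"rz":0,"claw":0.06},{"tx":0,"ty":0,"tz":0.01,"rx":0,"ry":0,"rz":0,"claw":0.08},{"tx":0,"ty":0,"tz":0.01,"rx":0,"ry":0,"rz":0,"claw":0.08},{"tx":0,"ty":0,"tz":0.01,"rx":0,"ry":0,"rz":0,"claw":0.08},{"tx":0,"ty":0,"tz":0.01,"rx":0,"ry":0,"rz":0,"claw":0.08}]'

```text
clock: 5.85
eef_pos: [552.0, -171.5, 69.1]
tool_rot: [-3.141, -0.0, 1.479]
force: [-0.4, 0.5, -0.0]
width: 79.6
```

Emit:
apply_moves --increments '[{"tx":0,"ty":0,"tz":0,"rx":0,"ry":0,"rz":0,"claw":0.06},{"tx":0,"ty":0,"tz":0,"rx":0,"ry":0,"rz":0,"claw":0.045},{"tx":0,"ty":0,"tz":0,"rx":0,"ry":0,"rz":0,"claw":0.035},{"tx":0,"ty":0,"tz":0,"rx":0,"ry":0,"rz":0,"claw":0.024},{"tx":0,"ty":0,"tz":0,"rx":0,"ry":0,"rz":0,"claw":0.024},{"tx":0,"ty":0,"tz":0,"rx":0,"ry":0,"rz":0,"claw":0.024},{"tx":0,"ty":0,"tz":0,"rx":0,"ry":0,"rz":0,"claw":0.024}]'

```text
clock: 6.55
eef_pos: [551.3, -172.3, 72.6]
tool_rot: [-3.142, -0.001, 1.478]
force: [-8.8, 1.9, 28.1]
width: 24.7
```

```bash
python3 look.py l6
```

```text
6.65 [ 551.31618659 -172.28522649   72.61353   ] [-3.14154201e+00 -9.47326241e-04  1.47746429e+00] [-8.29119453  1.76457002 28.71856507] 24.74616320566379
```

View pics/l6.png

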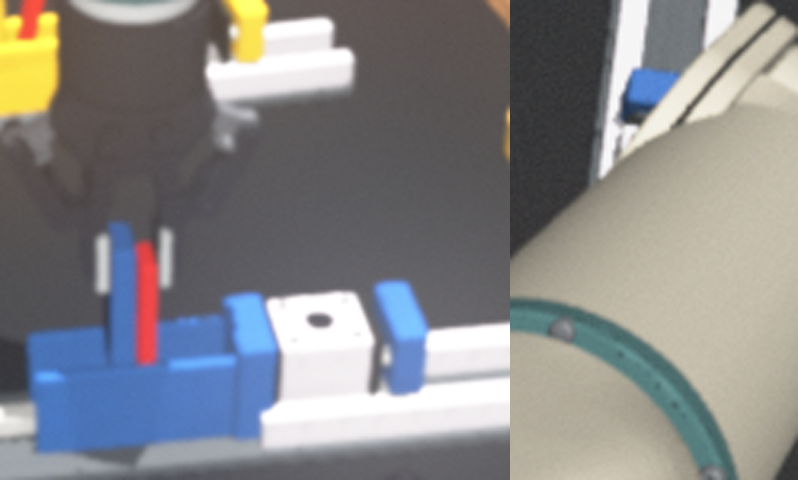

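The second squeeze brought the pad to the block and the block against the fixed jaw. I'll release, then make a partial third squeeze to be sure of the preload.

Emit:
apply_moves --increments '[{"tx":0,"ty":0,"tz":0,"rx":0,"ry":0,"rz":0,"claw":0.04},{"tx":0,"ty":0,"tz":0,"rx":0,"ry":0,"rz":0,"claw":0.06},{"tx":0,"ty":0,"tz":0,"rx":0,"ry":0,"rz":0,"claw":0.08},{"tx":0,"ty":0,"tz":0,"rx":0,"ry":0,"rz":0,"claw":0.08},{"tx":0,"ty":0,"tz":0,"rx":0,"ry":0,"rz":0,"claw":0.08},{"tx":0,"ty":0,"tz":0,"rx":0,"ry":0,"rz":0,"claw":0.08}]'

```text
clock: 7.25
eef_pos: [552.0, -171.6, 69.1]
tool_rot: [-3.141, -0.0, 1.479]
force: [0.2, -0.2, 0.1]
width: 79.9
```

```bash
python3 look.py r2
```

```text
7.35 [ 552.15399677 -171.6214301    69.25308863] [-3.14118886e+00 -8.68453798e-05  1.47879381e+00] [-0.61720787 -0.73375393 -0.16949891] 80.36085593219086
```

Emit:
apply_moves --increments '[{"tx":0,"ty":0,"tz":0,"rx":0,"ry":0,"rz":0,"claw":0.06},{"tx":0,"ty":0,"tz":0,"rx":0,"ry":0,"rz":0,"claw":0.045},{"tx":0,"ty":0,"tz":0,"rx":0,"ry":0,"rz":0,"claw":0.038},{"tx":0,"ty":0,"tz":0,"rx":0,"ry":0,"rz":0,"claw":0.033},{"tx":0,"ty":0,"tz":0,"rx":0,"ry":0,"rz":0,"claw":0.033},{"tx":0,"ty":0,"tz":0,"rx":0,"ry":0,"rz":0,"claw":0.033},{"tx":0,"ty":0,"tz":0,"rx":0,"ry":0,"rz":0,"claw":0.033}]'

```text
clock: 8.05
eef_pos: [555.9, -172.8, 73.5]
tool_rot: [3.134, 0.001, 1.479]
force: [-0.7, 2.0, 24.9]
width: 33.0
```

```bash
python3 look.py l7; cat > jm.py <<'E'
# sub-pixel shift of the sliding jaw's right edge and of the block between looks (side crop, px of 3x crop)
import cv2,numpy as np,sys
ref=cv2.imread("pics/l6.png")
for n in sys.argv[1:]:
    im=cv2.imread(f"pics/{n}.png")
    out=[]
    for (x0,x1,y0,y1) in((385,430,275,395),(280,360,290,340)):
        t=ref[y0:y1,x0:x1]; s=im[y0-4:y1+4,x0-30:x1+45]
        m=cv2.matchTemplate(s,t,cv2.TM_CCOEFF_NORMED); _,v,_,l=cv2.minMaxLoc(m); out.append((l[0]-30,l[1]-4,round(v,3)))
    print(n,out)
E
python3 jm.py l4 l5 l6 r2 l7
```

```text
8.15 [ 555.89232454 -172.78970504   73.48615463] [3.13354921e+00 6.51409332e-04 1.47853458e+00] [-1.37237119  1.6443033  24.43890988] 33.021023288305756
l4 [(29, -3, 0.993), (3, -1, 0.989)]
l5 [(16, -2, 0.992), (3, -1, 0.989)]
l6 [(0, 0, 1.0), (0, 0, 1.0)]
r2 [(0, 0, 1.0), (0, 0, 1.0)]
l7 [(-6, 1, 0.957), (-2, 0, 0.998)]
```

Emit:
apply_moves --increments '[{"tx":0,"ty":0,"tz":0,"rx":0,"ry":0,"rz":0,"claw":0.04},{"tx":0,"ty":0,"tz":0,"rx":0,"ry":0,"rz":0,"claw":0.06},{"tx":0,"ty":0,"tz":0,"rx":0,"ry":0,"rz":0,"claw":0.08},{"tx":0,"ty":0,"tz":0,"rx":0,"ry":0,"rz":0,"claw":0.08},{"tx":0,"ty":0,"tz":0,"rx":0,"ry":0,"rz":0,"claw":0.08},{"tx":0,"ty":0,"tz":0,"rx":0,"ry":0,"rz":0,"claw":0.08}]'

```text
clock: 8.75
eef_pos: [551.8, -171.5, 69.0]
tool_rot: [-3.14, -0.0, 1.479]
force: [-0.2, 0.1, 0.2]
width: 80.2
```

```bash
python3 look.py r3; python3 jm.py l1 l3 l4 l5 r3
```

```text
8.85 [ 552.0431127  -171.59686649   69.18840224] [-3.14095771e+00 -1.11810219e-04  1.47878511e+00] [-1.00337224  0.34910422  0.01233473] 80.01793229509924
l1 [(32, -3, 0.991), (3, -1, 0.989)]
l3 [(32, -3, 0.991), (3, -1, 0.989)]
l4 [(29, -3, 0.993), (3, -1, 0.989)]
l5 [(16, -2, 0.992), (3, -1, 0.989)]
r3 [(-6, 1, 0.965), (-2, 0, 0.998)]
```

Emit:
apply_moves --increments '[{"tx":0,"ty":0,"tz":0,"rx":0,"ry":0,"rz":0,"claw":0.06},{"tx":0,"ty":0,"tz":0,"rx":0,"ry":0,"rz":0,"claw":0.045},{"tx":0,"ty":0,"tz":0,"rx":0,"ry":0,"rz":0,"claw":0.04},{"tx":0,"ty":0,"tz":0,"rx":0,"ry":0,"rz":0,"claw":0.037},{"tx":0,"ty":0,"tz":0,"rx":0,"ry":0,"rz":0,"claw":0.037},{"tx":0,"ty":0,"tz":0,"rx":0,"ry":0,"rz":0,"claw":0.037},{"tx":0,"ty":0,"tz":0,"rx":0,"ry":0,"rz":0,"claw":0.037}]'

```text
clock: 9.55
eef_pos: [558.0, -172.8, 73.7]
tool_rot: [3.13, 0.001, 1.479]
force: [1.5, 1.2, 21.5]
width: 37.8
```

```bash
python3 look.py l8; python3 jm.py l8
```

```text
9.65 [ 557.99049682 -172.81156812   73.71766805] [3.12996017e+00 1.12733221e-03 1.47901924e+00] [ 2.11969828  1.81594839 22.2383815 ] 37.33512806623433
l8 [(-6, 1, 0.96), (-2, 0, 0.998)]
```

The jaw no longer advances although the trigger is pulled, so it's at firm. I'll release, rise clear and check.

Emit:
apply_moves --increments '[{"tx":0,"ty":0,"tz":0,"rx":0,"ry":0,"rz":0,"claw":0.045},{"tx":0,"ty":0,"tz":0,"rx":0,"ry":0,"rz":0,"claw":0.065},{"tx":0,"ty":0,"tz":0,"rx":0,"ry":0,"rz":0,"claw":0.085},{"tx":0,"ty":0,"tz":0,"rx":0,"ry":0,"rz":0,"claw":0.085},{"tx":0,"ty":0,"tz":0,"rx":0,"ry":0,"rz":0,"claw":0.085},{"tx":0,"ty":0,"tz":0.02,"rx":0,"ry":0,"rz":0,"claw":0.085},{"tx":0,"ty":0,"tz":0.05,"rx":0,"ry":0,"rz":0,"claw":0.085},{"tx":0,"ty":0,"tz":0.09,"rx":0,"ry":0,"rz":0,"claw":0.085},{"tx":0,"ty":0,"tz":0.13,"rx":0,"ry":0,"rz":0,"claw":0.085},{"tx":0,"ty":0,"tz":0.17,"rx":0,"ry":0,"rz":0,"claw":0.085},{"tx":0,"ty":0,"tz":0.18,"rx":0,"ry":0,"rz":0,"claw":0.085},{"tx":0,"ty":0,"tz":0.18,"rx":0,"ry":0,"rz":0,"claw":0.085}]'

```text
clock: 10.85
eef_pos: [553.0, -172.0, 250.8]
tool_rot: [3.139, 0.0, 1.479]
force: [0.5, -1.4, -0.5]
width: 85.0
```

Emit:
apply_moves --increments '[{"tx":-0.03,"ty":0.04,"tz":0,"rx":0,"ry":0,"rz":0,"claw":0.085},{"tx":-0.05,"ty":0.08,"tz":0,"rx":0,"ry":0,"rz":0,"claw":0.085},{"tx":-0.07,"ty":0.12,"tz":0,"rx":0,"ry":0,"rz":0,"claw":0.085},{"tx":-0.08,"ty":0.16,"tz":0,"rx":0,"ry":0,"rz":0,"claw":0.085},{"tx":-0.08,"ty":0.2,"tz":0,"rx":0,"ry":0,"rz":0,"claw":0.085},{"tx":-0.08,"ty":0.2,"tz":0,"rx":0,"ry":0,"rz":0,"claw":0.085}]'

```text
clock: 11.45
eef_pos: [470.2, 35.0, 247.2]
tool_rot: [-3.137, -0.002, 1.489]
force: [-0.4, 0.3, -0.9]
width: 84.9
```

```bash
python3 look.py fin; python3 jm.py fin
```

```text
11.55 [470.973607    29.14122537 247.79201945] [-3.13820537e+00  1.17885105e-03  1.48158095e+00] [-0.77000054  0.17682982 -0.26081889] 84.78185869077925
fin [(-6, 1, 0.961), (-2, 0, 0.998)]
```

View pics/fin.png

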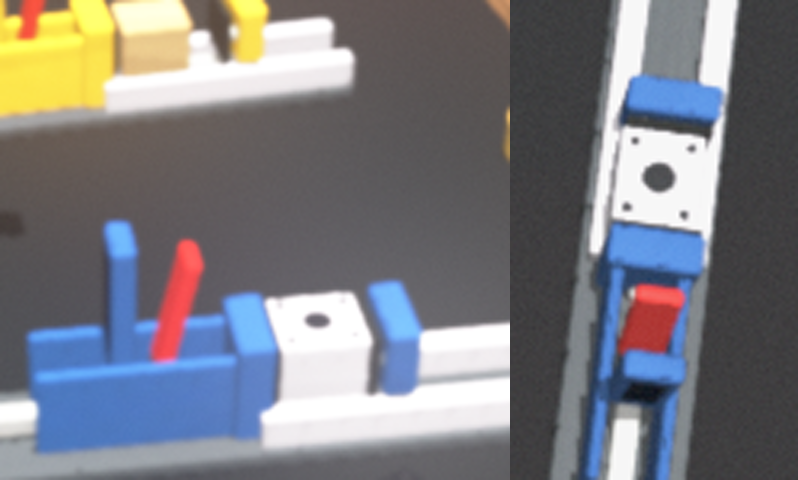

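The picture shows the block square against the fixed jaw, the pad against the block, the trigger back at rest and the robot clear.

```bash
python3 -c "
from cell import *
print(finish_job())"
```

```text
the job is handed in; nothing more can be done
None
```

I squeezed the blue clamp's trigger until the sliding jaw stopped advancing on the aluminium block, then let go, moved clear and handed the job in at about 11.6 s. It took two full squeezes, one partial squeeze and one test squeeze. I kept the gripper on the handle and trigger, and the pictures show no contact with the jaw, its bar or the yellow clamp.

**Last checks:**
- **Jaw:** it travelled about 21 mm in all. It moved about 2 mm further than the block on the third squeeze, and stayed put on the test squeeze and after release. That means firm contact, roughly 6 N, but this is estimated from pixel shifts because the clamp force can't be read directly.
- **Block:** the final picture shows it square and up against the fixed jaw, with the trigger back at rest.
- **Yellow clamp:** I judged it unmoved by eye in the final picture only, without measuring it.

**What disagreed:**
- **Fingertip height:** in the side camera the visible fingertips sat about 35 mm higher than the reported TCP height suggests, and 13 mm of that is expected with the fingers open. I never explained the rest, and set the working height from the picture and confirmed it by touching the trigger.
- **Upward force:** each squeeze put 20–29 N of upward force on the wrist. Raising the gripper 10 mm did not change it, so I took it for the pads dragging on the handle and trigger, not the gripper's body pressing on the handle. It is below the 40 N limit either way.

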